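# Gauge the depth of the pickling crock and lock the reading

## Robot

A 7-joint arm with a two-finger parallel gripper is mounted at the origin on a cart in front of the work surface, level with it; the furniture and walls round the work are solid. World frame = base frame: x ahead of the robot, y to its left, z up, the work surface at z = 0. Lengths are in m, angles in rad, forces in N, time in s.
With the tool pointing down it reaches from about 0.425 to 0.925 m from the base axis. Payload 6.8 kg.
Tool frame: the origin (TCP) lies at the very end of the fingers, on their centre line; the grasp point (between the pads) lies 19 mm behind it; z points along the fingers, y is the line along which they close (so a half turn about z gives the same grasp; the last joint's range is limited). The gripper opens to 85 mm and grips with 20 to 120 N. Pads are 22 mm wide; open, the fingers measure 114 mm over their backs; the gripper's body (76 mm by 85 mm) begins 54 mm behind the grasp point. The pads swing forward as they close: fully open they stand 13 mm farther back than shut.
Start: joints at [-1.315, 0.477, 0.022, 1.555, -0.011, 1.109, -0.083], TCP at [0.24, 0.631, 0.231] pointing down, gripper open.
Joint ranges: [-2.96, 2.96], [-0.34, 2.1], [-1.41, 1.46], [0.24, 2.44], [-1.37, 4.51], [0.17, 1.92], [-2.96, 2.96]. Speed limits (rad/s): [2.39, 2.39, 3.14, 3.14, 3.14, 3.14, 3.14].

## Interface

Orientations are given as a rotation vector (axis times angle).
In Python, from bench import r gives the robot as it stands.
- The arm moves only by the tool play_rows, never from a script. Its argument "targets" is text: rows parted by semicolons, each of 5 numbers parted by spaces: the closure, from -1 (fully open) to 1 (shut), then the shift along the tool's x, y, z in m, then the turn about the tool's z in rad. In form: gripper dx dy dz spin; .... A call has 1 to 8 rows; each row is the pose to reach, as a shift and turn from the pose commanded when the call began, along the tool's axes at that moment; what a row does not reach only later rows make up. A row lasts 1/12 s, in which the tool goes at most 41.7 mm and 7.16 degrees, less where a joint would pass 70% of its speed; a pose out of reach is approached as far as the arm can. A call with a gripper value outside its range is refused whole. The fingers move at their own pace and stop on an object; "squeeze" is the grip in N (left out, the last holds). Time passes only in rows, so rows that repeat a pose let the fingers close. It gives the time, the measured TCP pose, the force, the opening and the grip force at its end, in the units of the state.
- r.get_obs(): the state, without advancing time (a new reading comes with each control period).
- r.grab_frame(name): name is "side" or "top"; returns the picture (400x640x3 uint8, red, green, blue); there is no depth.
- r.camera_info(name): a dict with "fov_y" (degrees; the focal length in pixels is half the picture's height over the tangent of half this angle, whatever the lens; pixels are square), "cx", "cy" (the principal point, pixels), "k1" (the pictures are not rectified: a ray, as slopes to the right and down, at radius r is drawn at 1 + k1 r^2 times it, then the intrinsics apply), "position" and "rotation" of the camera in the world. Camera axes: x right, y down, z forward; pixel columns grow to the right and rows downward; lengths in m; the calibration is good to about 2 mm. A picture is of the moment at which its call begins. camera_info takes no time and is no camera call.
- r.hand_in(): hands the job in; it is judged then, once.
The state is a dict: "clock": time; "joints": joint angles; "qvel": joint speeds; "tau": joint torques, N m; "tcp_pos": TCP position; "orientation": TCP orientation; "contact_force": force on the tool from outside, world axes, zero at the start; "moment": the same for the moment, N m; "grip_width": finger opening in m; "gripper_force": force on a finger pad.
Only numpy, scipy, OpenCV 4.12 (cv2) and the standard library are available. Lean on these libraries where they do the work, as an engineer would, in place of code of your own. Each camera call takes 0.05 s, during which the arm holds its last target. There are 200 camera calls.

## Task

Take the depth reading of the pickling crock with the gauge clipped across its rim: turn the black T-handle anticlockwise until it is loose, lower the probe by the handle until its foot touches the sprung plate inside with a light push (a few newtons, never more than 14), and with the foot still touching turn the handle clockwise until it is fully tight. Then let go, so that the probe stays locked with its foot resting on the plate, and leave the other things on the worktop where they are.

Things in the scene. Friction and masses are not known exactly. Their poses are not given: they have to be found in the camera images.
- crock: White stoneware pickling crock fixed on the worktop: 120 mm across, 85 mm high, wall 6 mm, two lug handles at its +y and -y sides. Origin: centre of its underside. Inside, a round white pressing plate (90 mm across) lies level on a spring at an unknown height: its top is somewhere between 16 and 41 mm above the worktop, and it is not listed. It gives about 1 mm for every 3 N of push.
- gauge: Steel depth gauge clipped fast across the rim of the crock, centred on it: a bridge bar 140 mm long (along the gauge's y) and 26 mm wide, its top 95 mm above the worktop, with an upright sleeve, 37 mm across, in the middle up to 128 mm. Origin: on the vertical axis of crock, sleeve, probe and handle, at worktop height; z up.
- probe_slide (a joint): How far the probe (with its handle) has been slid down in the sleeve, in m: 0 = fully raised, 0.050 = lowest. The flat end of the foot is 0.062 m above the worktop at 0, and sinks by the joint value. With the handle loose it slides with a drag of about 2 N, which carries the weight of the probe: let go, it stays where it is. With the handle tight the slide is clamped (it then takes more than about 6 N to shift it).
- lock_handle (a joint): Angle of the T-handle that clamps the slide, in rad: 0 = fully loose (bar in line with the gauge's bridge, end stop), 1.3 = fully tight (end stop). It grows as the handle is turned clockwise seen from above. The clamp starts to bite at about 0.6 and counts as tight above 1.1; it is free below 0.5. It starts tight and stays where it is left. Turning it loose takes 0.05 Nm, near tight some tenths of a Nm.
- handle_center (a point): Centre of the black bar of the T-handle: 14 mm thick (its own x), 50 mm long (its own y), 30 mm high (z), on a thin stem with about 15 mm or more of free height between the bar and the sleeve. It lies 205 mm above the worktop when the probe is fully raised, and rides down with the probe. Pinch it across its 14 mm thickness from above.
- foot (a point): Centre of the flat lower end of the probe: a steel rod 8 mm thick with a round foot 20 mm across and 7 mm thick, which must touch the plate. It rides up and down with the handle and does not turn.
- steel_scourer_mid (a point): Bystander, leave alone: round steel-wool scourer on the far right, 51 mm across, 30 mm high. Point: half-way up above its origin.
- teaspoon_mid (a point): Bystander, leave alone: steel teaspoon lying on the left of the crock, beside its foot, 130x26x11 mm. Point: half-way up above its origin.
- kitchen_timer_mid (a point): Bystander, leave alone: round kitchen timer left of the sink, 66 mm across, 46 mm high. Point: half-way up above its origin.
- glass_a_mid (a point): Bystander, leave alone: clear drinking glass, 79 mm across, 90 mm high. Point: half-way up above its origin.
- loose_cap_mid (a point): Bystander, leave alone: flat black burner cap lying on the worktop right of the glass, 59 mm across, 8 mm high. Point: half-way up above its origin.

How it is judged:
On the way, in this order (a step that is already met when the one before it is completed fails the run):
1. the handle is turned loose (below 0.45 rad), the foot not yet touching (value of joint lock_handle below 0.45 rad and contact force between probe_slide_c0 and anything else below 0.1 N), for 0.1 s.
2. the foot touches the plate while the handle is loose (value of joint lock_handle below 0.6 rad and contact force between probe_slide_c0 and anything else above 0.5 N), for 0.2 s.
3. the handle is tightened while the foot touches the plate (value of joint lock_handle above 1.1 rad and contact force between probe_slide_c0 and anything else above 0.3 N), for 0.2 s.
At the end, for the whole second after the job is handed in: The handle is tight (above 1.1 rad), the slide is at rest, the foot rests on the plate with a force between 0.3 and 14 N, and the robot has let go of the handle (all of step 3 and contact force between probe_slide_c0 and anything else below 14 N and value of joint probe_slide above 0.015 m and velocity of joint probe_slide below 0.002 m/s and contact force between the fingers and lock_handle below 0.05 N); the robot touches nothing.
It fails at once if the foot is pressed with more than 14 N (contact force between probe_slide_c0 and anything else above 14 N).
It fails at once if one of the bystanders (scourer, teaspoon, timer, glass, burner cap) is shifted by more than 25 mm (distance of any of steel_scourer_mid, teaspoon_mid, kitchen_timer_mid, glass_a_mid, loose_cap_mid from where it was at the start of the episode above 0.025 m).
It also fails if it takes over 45 s, if anything falls off the work surface, if the arm or the gripper's body presses on something with over 40 N, if the wrist force passes 120 N, or if a joint passes its speed limit or range.

## Working session

There is one attempt and no reset: what is moved stays moved. The work goes in short steps, Python scripts to look and compute and a tool call to move; the robot and the scene stay as the last step left them, time stands still between calls to the robot, and variables do not carry over. Pictures are saved under pics/ and viewed, at most 10 in all, crops included, and the job is handed in when it is done.

Besides the shell and the picture viewer there is one more tool, called in YAML: its name, and indented under it one key for each argument. play_rows: Moves the arm, as the interface text tells. Its arguments: {"type":"object","properties":{"targets":{"type":"string"},"squeeze":{"type":"number"}},"required":["targets"]}

```bash
mkdir -p pics; ls; python3 - <<'E'
from bench import r
import cv2
for n in("side","top"):
    cv2.imwrite(f"pics/{n}0.png",r.grab_frame(n)[:,:,::-1]); print(n,r.camera_info(n))
print(r.get_obs())
E
```

```text
pics
side {'fov_y': 57.59682386809731, 'cx': 316.4929665985678, 'cy': 200.5077417856821, 'k1': -0.07263568653219604, 'position': array([0.46237522, 0.49417569, 0.8302889 ]), 'rotation': array([-0.26743692,  2.8937954 , -1.05421036])}
top {'fov_y': 54.74499755206085, 'cx': 314.4573270099207, 'cy': 204.8630606186016, 'k1': -0.028808624427446822, 'position': array([ 0.52080863, -0.07167167,  1.26207614]), 'rotation': array([-2.19119557,  2.22146841, -0.06873699])}
{'clock': 0.1, 'joints': array([-1.31512544,  0.47766786,  0.02233351,  1.55637012, -0.01149215,
        1.10929259, -0.08309338]), 'qvel': array([ 0.00118798, -0.0014797 ,  0.00137445, -0.00182915,  0.00261982,
       -0.00073295, -0.00043817]), 'tau': array([ 4.35507274e-03, -5.97751629e+01,  1.61359034e+00, -2.81951487e+01,
        1.28138877e-02,  5.12026323e-03,  8.02646696e-06]), 'tcp_pos': array([0.23998132, 0.63032209, 0.2304486 ]), 'orientation': array([-5.68174082e-01, -3.08960887e+00,  2.51379383e-03]), 'contact_force': array([ 0.29632969, -0.06085169, -0.03184133]), 'moment': array([-0.02646606, -0.02026875, -0.01110444]), 'gripper_force': 0.0, 'grip_width': 0.08553793808866104}
```

View pics/side0.png

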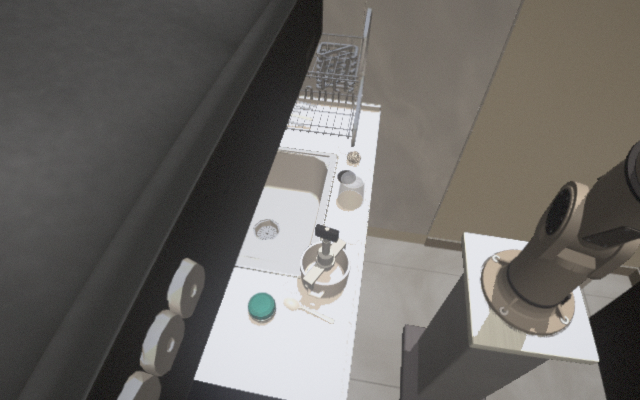

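View pics/top0.png

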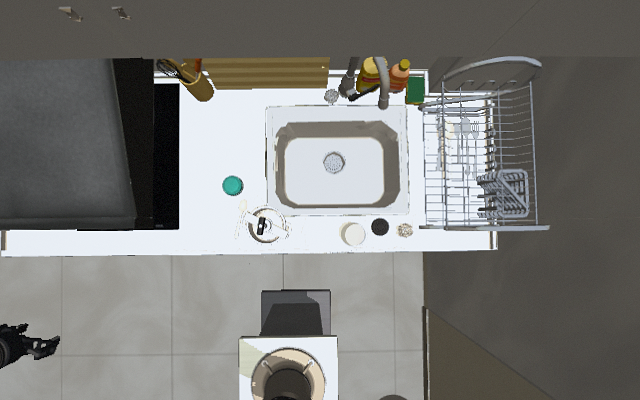

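Side view: black T-handle at about (327,233), crock at (325,265). Top view: handle at (261,226), crock at (267,225), glass at (352,233), timer at (233,185), teaspoon left of the crock at (243,218).

```bash
cat > h.py <<'E'
import numpy as np,cv2
from scipy.spatial.transform import Rotation as R
from bench import r
def ray(n,px):
    c=r.camera_info(n); f=200/np.tan(np.radians(c['fov_y'])/2)
    K=np.array([[f,0,c['cx']],[0,f,c['cy']],[0,0,1]])
    u=cv2.undistortPoints(np.array(px,float).reshape(-1,1,2),K,np.array([c['k1'],0,0,0.]))[:,0]
    d=np.c_[u,np.ones(len(u))]@R.from_rotvec(c['rotation']).as_matrix().T
    return c['position'],d
def plane(n,px,z):
    p,d=ray(n,px); return p+d*((z-p[2])/d[:,2])[:,None]
def tri(a,b):
    p,d=ray('side',[a]);q,e=ray('top',[b]);d=d[0];e=e[0]
    s=np.linalg.lstsq(np.c_[d,-e],q-p,rcond=None)[0]
    return p+s[0]*d,q+s[1]*e
def dark(n,x0,y0,x1,y1,th=60):
    im=r.grab_frame(n); g=im[y0:y1,x0:x1].max(2)
    k,l,st,ce=cv2.connectedComponentsWithStats((g<th).astype(np.uint8))
    i=1+st[1:,4].argmax(); ys,xs=np.where(l==i)
    rect=cv2.minAreaRect(np.c_[xs,ys].astype(np.float32))
    return im,ce[i]+[x0,y0],st[i],cv2.boxPoints(rect)+[x0,y0]
E
python3 - <<'E'
from h import *
im1,c1,s1,b1=dark('side',305,215,350,250); im2,c2,s2,b2=dark('top',245,205,285,240)
print(c1,s1,b1.round(1).tolist()); print(c2,s2,b2.round(1).tolist())
print(tri(c1,c2)); print(plane('side',[c1],.205),plane('top',[c2],.21)); print(plane('side',b1,.205).round(3),plane('top',b2,.22).round(3))
a=cv2.resize(im1[195:310,280:370],None,fx=4.4,fy=4.4,interpolation=2)
b=cv2.resize(im2[190:255,225:305],None,fx=5,fy=5,interpolation=2)
h=max(len(a),len(b)); f=lambda x:cv2.copyMakeBorder(x,0,h-len(x),0,0,0)
cv2.imwrite('pics/c1.png',np.hstack([f(a),f(b)])[:,:,::-1])
E
```

```text
Traceback (most recent call last):
  File "h.py", line 19, in dark
    i=1+st[1:,4].argmax(); ys,xs=np.where(l==i)
        ~~~~~~~~~~~~~~~^^
ValueError: attempt to get argmax of an empty sequence
```

```bash
python3 - <<'E'
from h import *
for n,(x0,y0,x1,y1) in dict(side=(305,215,350,250),top=(245,205,285,240)).items():
    g=r.grab_frame(n); print(n,g.dtype,g.min(),g[y0:y1,x0:x1].max(2).min(), np.sort(g[y0:y1,x0:x1].max(2).ravel())[[5,20,40,80,120,160,200,300]])
    s=g[y0-25:y1+25,x0-25:x1+25]
    cv2.imwrite(f'pics/c_{n}.png',cv2.resize(s,None,fx=5,fy=5,interpolation=2)[:,:,::-1])
a=[cv2.resize(cv2.imread(f'pics/c_{n}.png'),(400,400)) for n in('side','top')]
cv2.imwrite('pics/c1.png',np.hstack(a))
E
```

```text
side uint8 10 70 [ 71  73  73  75  77  81  85 118]
top uint8 0 0 [  0  21  50  75  99 109 130 189]
```

View pics/c1.png

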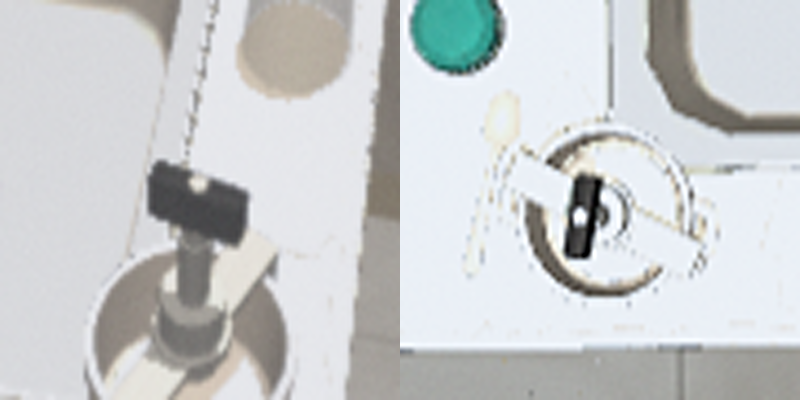

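Left (side): black handle tilted, with a white dot in its middle, on the stem above the sleeve. Right (top): bar at crop (583,215), almost along world x, about 75° clockwise from the bridge, i.e. tight.

```bash
python3 - <<'E'
from h import *
im1,c1,s1,b1=dark('side',305,215,350,250,100); im2,c2,s2,b2=dark('top',245,205,285,240,70)
m=lambda b:b.mean(0)
print(m(b1),s1,b1.round(1).tolist()); print(m(b2),s2,b2.round(1).tolist())
print(tri(m(b1),m(b2))); print(plane('side',[m(b1)],.205),plane('top',[m(b2)],.22))
P=plane('top',b2,.22); print(P.round(3))
e=[P[1]-P[0],P[2]-P[1]]; l=max(e,key=np.linalg.norm); print('bar dir deg',np.degrees(np.arctan2(l[1],l[0])),[np.linalg.norm(v) for v in e])
# rim of crock: bright ring -> bridge ends in the top picture (from crop, px)
q=[[220+(x-400)*90/400,180+y*85/400] for x,y in((520,163),(697,255))]
B=plane('top',q,.095); print('bridge',B.round(3),np.degrees(np.arctan2(*(B[1]-B[0])[[1,0]])))
o=r.get_obs(); print(R.from_rotvec(o['orientation']).as_matrix().round(3))
E
```

```text
[326.25 233.25] [ 11  10  22  17 234] [[313.3, 235.1], [317.0, 224.0], [339.2, 231.4], [335.5, 242.5]]
[260.59459496 225.93243432] [12 13  8 17 71] [[256.4, 233.7], [259.1, 217.2], [264.8, 218.1], [262.1, 234.7]]
(array([0.5131042 , 0.05858668, 0.20150258]), array([0.51339888, 0.05861835, 0.20150441]))
[[0.51282203 0.0610095  0.205     ]] [[0.5135281  0.05634619 0.22      ]]
[[0.493 0.068 0.22 ]
 [0.537 0.06  0.22 ]
 [0.534 0.045 0.22 ]
 [0.49  0.053 0.22 ]]
bar dir deg -9.922238084674081 [np.float64(0.045005844263347375), np.float64(0.015489616190864855)]
bridge [[ 0.547  0.112  0.095]
 [ 0.487 -0.007  0.095]] -116.87961428253737
[[-0.935  0.356 -0.   ]
 [ 0.356  0.935 -0.   ]
 [-0.    -0.    -1.   ]]
```

play_rows:
  targets: "-1 -0.01 -0.01 -0.02 0.05; -1 -0.04 -0.04 -0.05 0.17; -1 -0.07 -0.07 -0.05 0.29; -1 -0.1 -0.1 -0.05 0.41; -1 -0.13 -0.13 -0.05 0.53; -1 -0.16 -0.16 -0.05 0.65; -1 -0.19 -0.19 -0.05 0.77; -1 -0.22 -0.21 -0.05 0.89"

```text
clock: 1.02
tcp_pos: [0.3672, 0.3598, 0.2815]
orientation: [-1.849, -2.539, -0.0]
contact_force: [0.6, 0.4, 0.7]
grip_width: 0.0852
gripper_force: 0.0
```

play_rows:
  targets: "-1 -0.04 0.01 0 0.12; -1 -0.08 0.01 0 0.24; -1 -0.12 0.02 0 0.36; -1 -0.16 0.02 0 0.48; -1 -0.2 0.03 0 0.6; -1 -0.24 0.03 0 0.72; -1 -0.28 0.04 0 0.84; -1 -0.31 0.04 0 0.96"

```text
clock: 1.68
tcp_pos: [0.5038, 0.0767, 0.2819]
orientation: [2.814, 1.394, 0.003]
contact_force: [0.6, 0.9, 0.4]
grip_width: 0.0849
gripper_force: 0.0
```

play_rows:
  targets: "-1 0 0 0 0.12; -1 0 0 0 0.24; -1 0 0 0 0.36; -1 0 0 0 0.48; -1 0 0 0 0.6; -1 0 0 0 0.72; -1 0 0 0 0.84; -1 0 0 0 0.96"

```text
clock: 2.35
tcp_pos: [0.502, 0.0799, 0.2814]
orientation: [-3.141, 0.06, -0.0]
contact_force: [-0.5, -0.1, 0.3]
grip_width: 0.0855
gripper_force: 0.0
```

play_rows:
  targets: "-1 0 0 0 0.12; -1 0 0 0 0.16; -1 0 0 0 0.16; -1 0 0 0 0.16"

```text
clock: 2.68
tcp_pos: [0.502, 0.0799, 0.2814]
orientation: [-3.127, 0.299, -0.0]
contact_force: [0.1, -0.5, 0.6]
grip_width: 0.0857
gripper_force: 0.0
```

```bash
python3 - <<'E'
from h import *
for n in('side','top'):
    im=r.grab_frame(n)
    x0,y0=(270,170) if n=='side' else (210,180)
    cv2.imwrite(f'pics/d_{n}.png',cv2.resize(im[y0:y0+100,x0:x0+100],(400,400),interpolation=2)[:,:,::-1])
cv2.imwrite('pics/d.png',np.hstack([cv2.imread(f'pics/d_{n}.png') for n in('side','top')]))
o=r.get_obs(); M=R.from_rotvec(o['orientation']).as_matrix()
d=np.array([.514,.056,.186])-o['tcp_pos']
print(o['tcp_pos'],M.T@d,'yang',np.degrees(np.arctan2(M[1,1],M[0,1])),o['joints'],o['clock'])
E
```

```text
[0.5020626  0.07986779 0.28134034] [0.01624279 0.02118962 0.0953369 ] yang -100.92799324025692 [-0.93616905  0.17175881  0.75335016  1.92376574 -0.13206392  1.09543822
 -1.89102985] 2.7833
```

View pics/d.png

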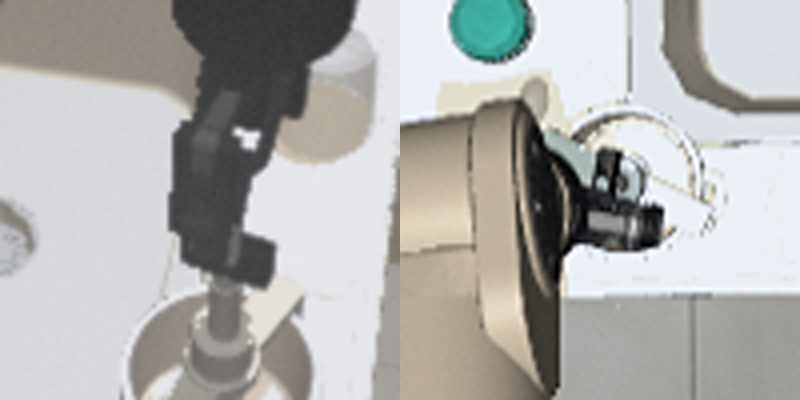

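Side view: fingers above and around the handle, lateral offset still to make up, nothing touched (handle crop at (255,260)). Shift, then descend.

play_rows:
  targets: "-1 0.008 0.011 0 0; -1 0.016 0.021 0.01 0; -1 0.016 0.021 0.03 0; -1 0.016 0.021 0.05 0; -1 0.016 0.021 0.07 0; -1 0.016 0.021 0.085 0; -1 0.016 0.021 0.095 0; -1 0.016 0.021 0.095 0"

```text
clock: 3.45
tcp_pos: [0.5126, 0.056, 0.1846]
orientation: [3.126, -0.3, -0.005]
contact_force: [-0.0, -0.2, -0.5]
grip_width: 0.0852
gripper_force: 0.0
```

play_rows:
  targets: "0 0 0 0 0; 0.3 0 0 0 0; 0.5 0 0 0 0; 0.6 0 0 0 0; 0.65 0 0 0 0; 0.7 0 0 0 0; 0.7 0 0 0 0; 0.7 0 0 0 0"
  squeeze: 20

```text
clock: 4.12
tcp_pos: [0.5144, 0.0576, 0.1868]
orientation: [-3.126, 0.299, -0.002]
contact_force: [-0.5, 5.1, 3.9]
grip_width: 0.0139
gripper_force: 21.3
```

```bash
python3 - <<'E'
from h import *
o=r.get_obs(); M=R.from_rotvec(o['orientation']).as_matrix()
print(o['tcp_pos'],M.T@o['contact_force'],o['grip_width'],o['gripper_force'],o['moment'])
for n in('side','top'):
    im=r.grab_frame(n)
    x0,y0=(270,170) if n=='side' else (210,180)
    cv2.imwrite(f'pics/d_{n}.png',cv2.resize(im[y0:y0+100,x0:x0+100],(400,400),interpolation=2)[:,:,::-1])
cv2.imwrite('pics/e.png',np.hstack([cv2.imread(f'pics/d_{n}.png') for n in('side','top')]))
E
```

```text
[0.51437805 0.05764552 0.1868478 ] [-1.48588404 -4.86439234 -3.92664543] 0.013878012024614216 21.328999400138855 [0.87969195 0.00769545 0.05784672]
```

View pics/e.png

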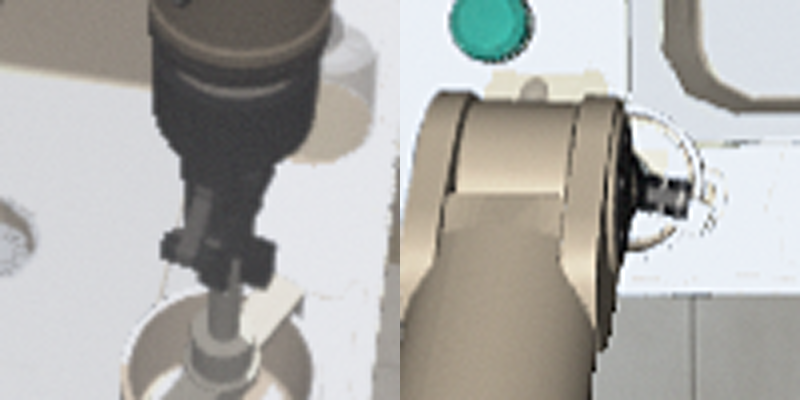

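Side view: pads hold the bar centrally (crop (220,255)). Width 13.9 mm. Now turn loose with a firmer grip.

play_rows:
  targets: "0.8 0 -0.0015 -0.001 0; 0.8 0 -0.0015 -0.001 0; 0.8 0 -0.0015 -0.001 -0.1; 0.8 0 -0.0015 -0.001 -0.2; 0.8 0 -0.0015 -0.001 -0.3; 0.8 0 -0.0015 -0.001 -0.4"
  squeeze: 60

```text
clock: 4.72
tcp_pos: [0.5145, 0.058, 0.1873]
orientation: [-3.124, -0.333, -0.001]
contact_force: [2.8, 3.1, -1.6]
grip_width: 0.0132
gripper_force: 59.9
```

```bash
cat > s.py <<'E'
from h import *
o=r.get_obs(); M=R.from_rotvec(o['orientation']).as_matrix()
print(o['clock'],o['tcp_pos'].round(4),'F tool',(M.T@o['contact_force']).round(2),'M tool',(M.T@o['moment']).round(2),'w',o['grip_width'],o['gripper_force'],'yang',np.degrees(np.arctan2(M[1,1],M[0,1])),o['joints'].round(2))
E
python3 s.py
```

```text
4.7167 [0.5145 0.058  0.1873] F tool [ 3.36 -2.41  1.57] M tool [0.53 0.53 0.07] w 0.01315108136954337 59.910308718681335 yang -77.81530251622584 [-0.75  0.31  0.63  2.01 -0.23  0.9  -1.36]
```

play_rows:
  targets: "0.8 0 0 0 -0.1; 0.8 0 0 0 -0.2; 0.8 0 0 0 -0.3; 0.8 0 0 0 -0.4; 0.8 0 0 0 -0.5; 0.8 0 0 0 -0.6; 0.8 0 0 0 -0.7; 0.8 0 0 0 -0.8"

```text
clock: 5.38
tcp_pos: [0.5143, 0.0588, 0.1874]
orientation: [-2.746, -1.524, -0.002]
contact_force: [0.6, 5.0, -0.6]
grip_width: 0.0129
gripper_force: 60.1
```

```bash
python3 s.py
```

```text
5.3833 [0.5143 0.0588 0.1874] F tool [ 4.52 -2.16  0.65] M tool [0.39 1.   0.13] w 0.012914973794191717 60.117223262786865 yang -31.9535250307832 [-0.61  0.28  0.45  2.   -0.16  0.89 -0.63]
```

play_rows:
  targets: "0.8 0.001 -0.001 0 0; 0.8 0.001 -0.001 0.001 0; 0.8 0.001 -0.001 0.003 0; 0.8 0.001 -0.001 0.005 0; 0.8 0.001 -0.001 0.005 0; 0.8 0.001 -0.001 0.005 0"

```text
clock: 5.88
tcp_pos: [0.5139, 0.0591, 0.182]
orientation: [2.751, 1.516, 0.0]
contact_force: [3.4, 3.8, -3.4]
grip_width: 0.0133
gripper_force: 59.8
```

```bash
python3 s.py
```

```text
5.8833 [0.5139 0.0591 0.182 ] F tool [5.01 0.9  3.42] M tool [-0.39  0.93 -0.03] w 0.013256757576498197 59.7725647687912 yang -32.286012466439466 [-0.61  0.29  0.45  2.   -0.16  0.88 -0.63]
```

play_rows:
  targets: "0.8 0.001 0 0.002 0; 0.8 0.001 0 0.004 0; 0.8 0.001 0 0.006 0; 0.8 0.001 0 0.008 0; 0.8 0.001 0 0.01 0; 0.8 0.001 0 0.012 0; 0.8 0.001 0 0.012 0; 0.8 0.001 0 0.012 0"

```text
clock: 6.55
tcp_pos: [0.5141, 0.0595, 0.1698]
orientation: [2.751, 1.516, -0.001]
contact_force: [2.7, -0.1, -2.3]
grip_width: 0.0128
gripper_force: 59.7
```

```bash
python3 s.py; python3 - <<'E'
from h import *
im=r.grab_frame('side'); cv2.imwrite('pics/f.png',cv2.resize(im[180:300,270:390],(600,600),interpolation=2)[:,:,::-1])
E
```

```text
6.55 [0.5141 0.0595 0.1698] F tool [1.39 2.31 2.34] M tool [-0.72  0.25 -0.03] w 0.012792061389315802 59.72462296485901 yang -32.2724820200775 [-0.61  0.31  0.45  2.01 -0.18  0.85 -0.62]
```

View pics/f.png

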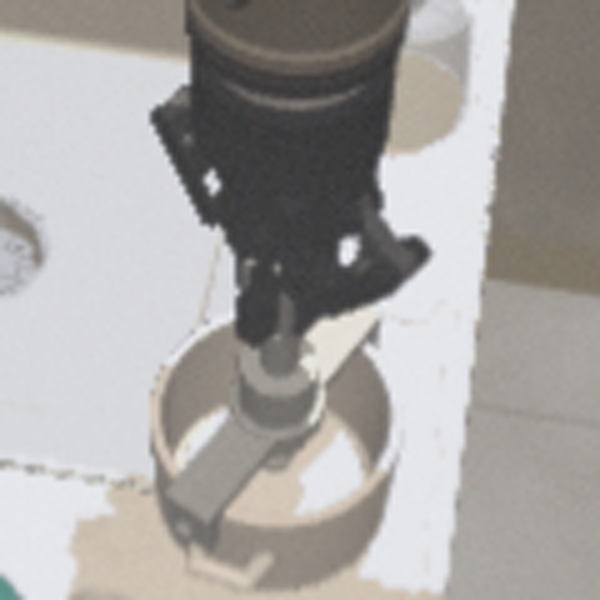

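Side view: bar now lies along the bridge (loose), foot visible just under the sleeve at crop (290,455), probe lowering. Continue in small steps.

play_rows:
  targets: "0.8 0 0 0.001 0; 0.8 0 0 0.002 0; 0.8 0 0 0.003 0; 0.8 0 0 0.003 0"

```text
clock: 6.93
tcp_pos: [0.5142, 0.0597, 0.1672]
orientation: [2.751, 1.517, -0.0]
contact_force: [1.9, -0.6, -1.1]
grip_width: 0.0131
gripper_force: 60.3
```

play_rows:
  targets: "0.8 0 0 0.001 0; 0.8 0 0 0.002 0; 0.8 0 0 0.002 0; 0.8 0 0 0.002 0"

```text
clock: 7.27
tcp_pos: [0.5142, 0.0597, 0.1651]
orientation: [2.751, 1.517, -0.0]
contact_force: [1.6, -1.8, -1.0]
grip_width: 0.0131
gripper_force: 60.2
```

play_rows:
  targets: "0.8 0 0 0.001 0; 0.8 0 0 0.002 0; 0.8 0 0 0.002 0; 0.8 0 0 0.002 0"

```text
clock: 7.6
tcp_pos: [0.5142, 0.0598, 0.1631]
orientation: [2.751, 1.517, -0.0]
contact_force: [2.0, -1.1, -1.1]
grip_width: 0.0131
gripper_force: 60.1
```

play_rows:
  targets: "0.8 0 0 0.001 0; 0.8 0 0 0.002 0; 0.8 0 0 0.002 0; 0.8 0 0 0.002 0"

```text
clock: 7.93
tcp_pos: [0.5142, 0.0598, 0.1611]
orientation: [2.751, 1.517, -0.0]
contact_force: [1.2, -2.8, -0.7]
grip_width: 0.0131
gripper_force: 60.1
```

play_rows:
  targets: "0.8 0 0 0.001 0; 0.8 0 0 0.002 0; 0.8 0 0 0.002 0; 0.8 0 0 0.002 0"

```text
clock: 8.27
tcp_pos: [0.5142, 0.0598, 0.1591]
orientation: [2.751, 1.517, -0.0]
contact_force: [2.1, -1.2, -0.6]
grip_width: 0.0131
gripper_force: 60.1
```

play_rows:
  targets: "0.8 0 0 0.001 0; 0.8 0 0 0.002 0; 0.8 0 0 0.002 0; 0.8 0 0 0.002 0"

```text
clock: 8.6
tcp_pos: [0.5142, 0.0598, 0.1571]
orientation: [2.751, 1.517, -0.0]
contact_force: [0.9, -2.1, 0.1]
grip_width: 0.0134
gripper_force: 60.1
```

play_rows:
  targets: "0.8 0 0 0.001 0; 0.8 0 0 0.002 0; 0.8 0 0 0.002 0; 0.8 0 0 0.002 0"

```text
clock: 8.93
tcp_pos: [0.5142, 0.0598, 0.1551]
orientation: [2.751, 1.517, -0.0]
contact_force: [2.4, -1.2, -1.6]
grip_width: 0.0134
gripper_force: 60.1
```

play_rows:
  targets: "0.8 0 0 0.001 0; 0.8 0 0 0.002 0; 0.8 0 0 0.002 0; 0.8 0 0 0.002 0"

```text
clock: 9.27
tcp_pos: [0.5142, 0.0598, 0.1531]
orientation: [2.751, 1.517, -0.0]
contact_force: [1.7, -2.2, -1.3]
grip_width: 0.0131
gripper_force: 60.1
```

play_rows:
  targets: "0.8 0 0 0.001 0; 0.8 0 0 0.002 0; 0.8 0 0 0.002 0; 0.8 0 0 0.002 0"

```text
clock: 9.6
tcp_pos: [0.5142, 0.0599, 0.1511]
orientation: [2.751, 1.517, -0.0]
contact_force: [1.8, -2.1, -1.2]
grip_width: 0.0133
gripper_force: 60.1
```

play_rows:
  targets: "0.8 0 0 0.001 0; 0.8 0 0 0.002 0; 0.8 0 0 0.002 0; 0.8 0 0 0.002 0"

```text
clock: 9.93
tcp_pos: [0.5142, 0.0599, 0.1491]
orientation: [2.751, 1.517, -0.0]
contact_force: [1.9, -1.8, -1.9]
grip_width: 0.0133
gripper_force: 60.1
```

play_rows:
  targets: "0.8 0 0 0.001 0; 0.8 0 0 0.002 0; 0.8 0 0 0.002 0; 0.8 0 0 0.002 0"

```text
clock: 10.27
tcp_pos: [0.5143, 0.0599, 0.1473]
orientation: [-2.751, -1.517, -0.0]
contact_force: [0.9, -2.4, 2.4]
grip_width: 0.0132
gripper_force: 60.7
```

play_rows:
  targets: "0.8 0 0 0.0005 0; 0.8 0 0 0.001 0; 0.8 0 0 0.001 0; 0.8 0 0 0.001 0"

```text
clock: 10.6
tcp_pos: [0.5144, 0.0599, 0.1466]
orientation: [-2.751, -1.517, -0.001]
contact_force: [-0.2, -1.1, 4.6]
grip_width: 0.0133
gripper_force: 61.1
```

```bash
python3 s.py
```

```text
10.6 [0.5144 0.0599 0.1466] F tool [-1.04  0.46 -4.59] M tool [-0.4  -0.69  0.02] w 0.013280569498483606 61.134703159332275 yang -32.26285856285843 [-0.59  0.34  0.44  2.03 -0.2   0.8  -0.6 ]
```

play_rows:
  targets: "0.8 0 0 0 0.1; 0.8 0 0 0 0.2; 0.8 0 0 0 0.3; 0.8 0 0 0 0.4; 0.8 0 0 0 0.5; 0.8 0 0 0 0.5"

```text
clock: 11.1
tcp_pos: [0.5148, 0.0594, 0.1466]
orientation: [3.041, 0.783, 0.001]
contact_force: [1.7, -3.9, 5.7]
grip_width: 0.0134
gripper_force: 60.9
```

```bash
python3 s.py
```

```text
11.1 [0.5148 0.0594 0.1466] F tool [-0.35  4.26 -5.73] M tool [-1.07 -0.41  0.04] w 0.013415314284930903 60.925108194351196 yang -61.12243755466036 [-0.69  0.36  0.56  2.04 -0.26  0.81 -1.05]
```

play_rows:
  targets: "0.8 0 0.001 0 0.1; 0.8 0 0.001 0 0.2; 0.8 0 0.001 0 0.3; 0.8 0 0.001 0 0.4; 0.8 0 0.001 0 0.5; 0.8 0 0.001 0 0.6; 0.8 0 0.001 0 0.7; 0.8 0 0.001 0 0.7"

```text
clock: 11.77
tcp_pos: [0.5149, 0.0586, 0.1465]
orientation: [3.126, -0.303, 0.0]
contact_force: [1.2, -2.0, 4.7]
grip_width: 0.0132
gripper_force: 61.1
```

```bash
python3 s.py
```

```text
11.7667 [0.5149 0.0586 0.1465] F tool [ 1.57  1.69 -4.7 ] M tool [-0.89  0.13 -0.04] w 0.013156737464386684 61.05299949645996 yang -101.08796234991807 [-0.82  0.4   0.73  2.05 -0.36  0.82 -1.64]
```

play_rows:
  targets: "0.8 0 0 0 0.03; 0.8 0 0 0 0.05; 0.8 0 0 0 0.05; 0.8 0 0 0 0.05"

```text
clock: 12.1
tcp_pos: [0.5144, 0.0583, 0.1463]
orientation: [3.118, -0.371, -0.001]
contact_force: [-2.5, -7.1, 8.0]
grip_width: 0.0135
gripper_force: 73.0
```

```bash
python3 s.py
```

```text
12.1 [0.5144 0.0583 0.1463] F tool [-0.8   7.47 -7.98] M tool [-1.53 -0.1  -1.56] w 0.013522824149563746 72.98581114795525 yang -103.55766350671888 [-0.82  0.4   0.74  2.05 -0.37  0.83 -1.68]
```

play_rows:
  targets: "0.8 0 0.001 0 -0.02; 0.8 0 0.001 0 -0.04; 0.8 0 0.001 0 -0.04; 0.8 0 0.001 0 -0.04"
  squeeze: 20

```text
clock: 12.43
tcp_pos: [0.5141, 0.0575, 0.1463]
orientation: [3.126, -0.315, -0.001]
contact_force: [-1.0, -5.1, 6.2]
grip_width: 0.0127
gripper_force: 61.5
```

```bash
python3 s.py
```

```text
12.4333 [0.5141 0.0575 0.1463] F tool [ 0.02  5.17 -6.2 ] M tool [-0.91 -0.04 -0.39] w 0.012738986442343812 61.457762718200684 yang -101.49976498698348 [-0.82  0.4   0.73  2.05 -0.36  0.82 -1.64]
```

play_rows:
  targets: "0.5 0 0 0 0; 0 0 0 0 0; -0.5 0 0 0 0; -1 0 0 0 0; -1 0 0 0 0; -1 0 0 0 0; -1 0 0 0 0; -1 0 0 0 0"

```text
clock: 13.1
tcp_pos: [0.5145, 0.0581, 0.1463]
orientation: [-3.125, 0.317, 0.0]
contact_force: [-0.3, -0.7, -0.1]
grip_width: 0.0853
gripper_force: 0.0
```

play_rows:
  targets: "-1 0 0 -0.01 0; -1 0 0 -0.03 0; -1 0 0 -0.06 0; -1 0 0 -0.09 0; -1 0 0 -0.12 0; -1 0 0 -0.14 0; -1 0 0 -0.14 0; -1 0 0 -0.14 0"

```text
clock: 13.77
tcp_pos: [0.5152, 0.0581, 0.2877]
orientation: [-3.124, 0.317, -0.004]
contact_force: [-0.8, 0.8, -0.0]
grip_width: 0.0855
gripper_force: 0.0
```

```bash
python3 s.py; python3 - <<'E'
from h import *
im=r.grab_frame('side'); cv2.imwrite('pics/g.png',cv2.resize(im[180:300,270:390],(600,600),interpolation=2)[:,:,::-1])
E
```

```text
13.7667 [0.5152 0.0581 0.2877] F tool [-0.99 -0.65  0.02] M tool [-0.04  0.01  0.06] w 0.08546097277852834 0.0 yang -101.5828632313271 [-0.95  0.2   0.85  1.9  -0.17  1.11 -1.82]
```

View pics/g.png

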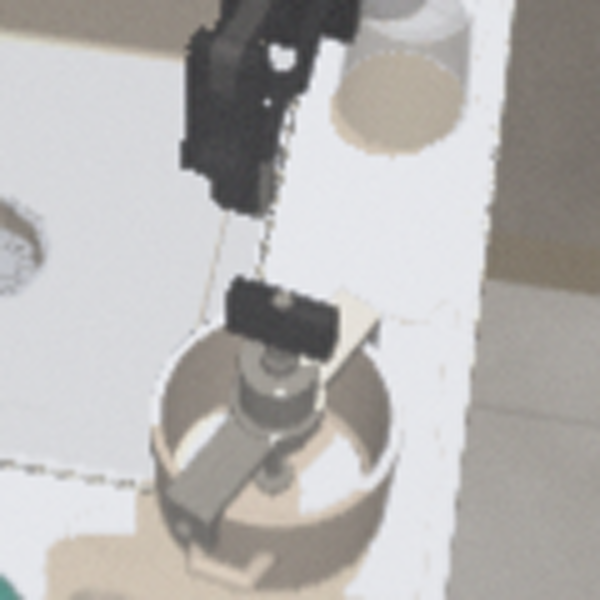

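The handle is back at its tight angle (crop (283,318)), the probe is down with its foot on the plate (crop (278,478)), and the gripper is clear. Handing in.

```bash
python3 -c "
from bench import r
print(r.hand_in())"
```

```text
the job is handed in; nothing more can be done
None
```

The job is handed in at about 14 s of the 45 s: I loosened the handle, lowered the probe about 40 mm onto the plate with an estimated push of about 6 N, retightened to the end stop and let go. The last picture shows the handle at its tight angle with the foot on the plate; the hand-in returned no verdict.

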